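# Tilt the lipped-in steel plate out of its bin and lay it on the grate

### The arm

A 6-joint arm with a two-finger parallel gripper is mounted at the origin on the work surface; the furniture and walls round the work are solid. World frame = base frame: x ahead of the robot, y to its left, z up, the work surface at z = 0. Lengths are in mm, angles in degrees, forces in N, time in s.
With the tool pointing down it reaches from about 300 to 850 mm from the base axis. Payload 4.2 kg.
Tool frame: the origin (TCP) lies at the very end of the fingers, on their centre line; the grasp point (between the pads) lies env.grip_point_offset behind it (env.grip_point_offset is the distance from the TCP to the grasp point, in mm); z points along the fingers, y is the direction in which the jaws open and shut (so a half turn about z gives the same grasp; the last joint's range is limited). The gripper opens to 91 mm and grips with 3 to 60 N. Pads are 32 mm wide; open, the fingers measure 118 mm over their backs; the gripper's body (76 mm by 178 mm) begins 60 mm behind the grasp point.
Start: joints at [70.703, 18.312, 89.639, -0, 72.044, -1.146], TCP at [179.131, 546.402, 213.976] pointing down, gripper open.
Joint ranges: [-177.97, 177.97], [-48.28, 115.42], [12.27, 149.76], [-77.06, 257.06], [2.81, 150.46], [-146.56, 146.56]. Speed limits (degrees/s): [147.25, 147.25, 180, 180, 180, 180].

### API

Orientations are given as [roll, pitch, yaw] about the fixed x, y, z axes, in that order (R = Rz(yaw) Ry(pitch) Rx(roll)).
In Python, from workcell import env, grab_frame, camera_params gives the robot as it stands. The module is installed in compiled form; this text tells all that it offers.
- The arm moves only by the shell command python3 -m creep 'ROWS' [OPENING] [FORCE]. ROWS is a JSON object of lists of equal length, an entry for each row: "offset": the shift along the tool's x, y, z in m, a list of three; "rotation": the turn, a rotation vector about the tool's x, y, z in degrees, a list of three. A call has 1 to 5 rows; each row shifts and turns the commanded pose from where the row before left it, along the tool's axes as they then stand; what a row does not reach is not made up. A row lasts 1/8 s, in which the tool goes at most 62.5 mm and 10.7 degrees, less where a joint would pass 70% of its speed; a pose out of reach is approached as far as the arm can. A call is refused whole if a number of a shift passes 0.0625 or a number of a turn 10.7, either way. A call with a gripper value outside its range is refused whole. OPENING is the closure, from 0 (fully open) to 1 (shut), set as the call begins (- or left out, the last holds). The fingers move at their own pace and stop on an object; FORCE is the grip in N (left out, the last holds). Time passes only in rows, so rows that do not move let the fingers close. It gives the time, the measured TCP pose, the force and the opening at its end, in the units of the state.
- env.state(): the state, without advancing time (a new reading comes with each control period).
- grab_frame(name): name is "scene" or "top" or "wrist"; returns the picture (400x640x3 uint8, red, green, blue); there is no depth.
- camera_params(name): a dict with "mtx" (3x3 intrinsics, pixels), "R" (3x3) and "t" (3): a world point X has camera coordinates R X + t. Camera axes: x right, y down, z forward; pixel columns grow to the right and rows downward; lengths in mm; the calibration is good to about 2 mm. A picture is of the moment at which its call begins: read the wrist's pose just before it. camera_params takes no time and is no camera call; for the wrist camera it gives the pose at the moment of the call.
- env.job_done(): hands the job in, once; it reports no verdict.
The state is a dict: "time_s": time; "qpos": joint angles; "qvel": joint speeds; "effort": joint torques, N m; "ee_pos": TCP position; "ee_rot": TCP orientation; "force": force on the tool from outside, world axes, zero at the start; "torque": the same for the moment, N m; "gripper_width": finger opening in mm.
Only numpy, scipy, OpenCV 4.12 (cv2) and the standard library are available. Lean on these libraries where they do the work, as an engineer would, in place of code of your own. Each camera call takes 0.05 s, during which the arm holds its last target.

### The job

First take the dropper bottle out of the blue bin and stand it upright, wholly on the white tile. Then get the steel plate out of the bin by its red lug: it is caught under the bin's lip, so raise the lug end first and draw the other end out from under the lip. Lay the plate gently on the black grate, lug up, centred to within 2 cm and square to the grate; do not drop the plate, tip the dropper bottle or disturb the soap bottle, wax jar and torch.

Things in the scene. Friction and masses are not known exactly. Their poses are not given: they have to be found in the camera images.
- bin: Deep blue bin fixed to the bench, open on top, 180 (x) x 157 (y) x 74 mm; walls and floor 4 mm (inside 172 x 149 x 70). Origin: centre of its underside. A fixed steel lip 4 mm thick at the rim (70 to 74 mm up) reaches 28 mm inwards over the -x end, full width, so the mouth is free from x = -58 to +86 mm: 144 mm, shorter than the plate. +x points to the end without lip, where the lug is.
- plate_center (a point): Centre (mid-thickness) of the heat-tinted steel plate, 158 mm long (its y) x 135 wide (its x) x 5 thick, about 0.2 kg, loose, lying flat on the bin floor with 4 to 11 mm of play on each side, its -y end under the lip. z: its normal, up, on the lug's side; +y: along the plate to its lug end.
- lug_grip (a point): Grip point on the red lug fixed upright on the plate: 10 mm thick along the plate's y, 28 mm wide along its x, rising 53 mm above the plate's upper face. The point is 41 mm above that face, 26 mm from the plate's centre towards +y (53 mm short of that edge). Same axes as the plate.
- plate_low_edge (a point): Middle of the plate's edge at its -y end, the one under the lip: 79 mm from the centre, mid-thickness. Same axes as the plate.
- bottle_center (a point): Brown dropper bottle, black cap, loose, about 22 g, 88 mm high; the point is on its axis 44 mm above its base, z up along it. The round body, 27 mm across, reaches 56 mm above the base; above it a cap 20 mm across up to 71 mm, then a 10 mm teat. At the start it stands on the plate in the bin, between lug and lip.
- grate: Black cast pan grate lying on the bench, fixed, 196 x 196 mm, roughly square ring with cut corners and bars; origin at the centre of its underside, on the bench. The level top of its bars is 23 mm above the origin. x and y run along its sides.
- tile: White ceramic tile, 100 x 100 x 6 mm, fixed flat on the bench; origin at the centre of its underside (upper face 6 mm above), x and y along its sides.
- soap_center (a point): Bystander: white soap bottle, 58 (x) x 93 (y) x 192 mm high, standing loose; the point is at its centre, 96 mm up.
- jar_center (a point): Bystander: clear jar of wax pellets with a red lid, 70 mm across, 84 mm high, standing loose; the point is at its centre, 42 mm up.
- torch_center (a point): Bystander: small black torch lying loose, 33 (x) x 88 (y) x 34 mm; the point is 17 mm up at its middle.
Not all that is in view belongs to the job. Several things have the shape of the tile; the one meant has the colours described above.

How it is judged (in metres and radians):
On the way, in this order (a step that is already met when the one before it is completed fails the run):
1. the dropper bottle stands upright on the tile, let go (x of bottle_center in the frame of tile between -0.037 and 0.037 m and y of bottle_center in the frame of tile between -0.037 and 0.037 m and z of bottle_center in the frame of tile between 0.044 and 0.056 m and angle between bottle_center's own z axis and vertical below 0.1 rad and contact force between dye_bottle and the fingers below 0.1 N), for 0.2 s.
2. the plate is tilted in the bin, lug end up, its low edge still below the rim (angle between plate_center's own z axis and vertical above 0.2 rad and z of plate_low_edge in the frame of bin below 0.07 m and horizontal distance between plate_center and bin below 0.08 m and z of lug_grip in the frame of bin above 0.065 m), for 0.1 s.
At the end, for the whole second after the job is handed in: The plate lies flat on the grate, lug up, its centre within 20 mm of the grate's and its sides within 0.15 rad of the grate's sides (any of the four ways round); the dropper bottle stands upright with its axis within 37 mm of the tile's middle along each side of the tile; both let go and at rest (all of step 1 and z of plate_center in the frame of grate between 0.02 and 0.031 m and horizontal distance between plate_center and grate below 0.02 m and angle between plate_center's own z axis and vertical below 0.05 rad and (angle between the x axis of plate_center and the x axis of grate, either way round below 0.15 rad or angle between the x axis of plate_center and the y axis of grate, either way round below 0.15 rad) and z of lug_grip in the frame of grate above 0.05 m and linear speed of each of plate, dye_bottle below 0.02 m/s and contact force between plate and the fingers below 0.1 N); the robot touches nothing.
It fails at once if the plate let go in the air (height (world z) of plate_center above 0.095 m and contact force between plate and the fingers below 0.1 N).
It fails at once if the plate slammed down on the grate (over 100 N) (contact force between plate and grate above 100 N).
It fails at once if the dropper bottle tipped over by more than 0.6 rad (angle between bottle_center's own z axis and vertical above 0.6 rad).
It fails at once if the soap bottle, wax jar or torch moved by more than 30 mm (distance of any of soap_center, jar_center, torch_center from where it was at the start of the episode above 0.03 m).
It also fails if it takes over 70 s, if anything falls off the work surface, if the arm or the gripper's body presses on something with over 40 N, if the wrist force passes 120 N, or if a joint passes its speed limit or range.

## Working session

There is one attempt and no reset: what is moved stays moved. The work goes in short steps, Python scripts to look and compute and a shell command to move; the robot and the scene stay as the last step left them, time stands still between calls to the robot, and variables do not carry over. Pictures are saved under pics/ and viewed, and the job is handed in when it is done.

```bash
mkdir -p pics; ls; python3 - <<'E'
from workcell import env, grab_frame, camera_params
import cv2
print(env.state(), env.grip_point_offset)
for n in ["scene","top","wrist"]:
    p=camera_params(n); print(n,p)
    cv2.imwrite(f"pics/{n}0.png",grab_frame(n)[:,:,::-1])
E
```

```text
pics
{'time_s': 0.0, 'qpos': array([ 7.07016342e+01,  1.83510092e+01,  8.97059213e+01, -3.39611137e-05,
        7.20443535e+01, -1.14596858e+00]), 'qvel': array([-0.11228966,  0.0102135 , -0.06813928,  0.01276605,  0.09360511,
        0.04002431]), 'effort': array([-1.00711153e-03, -4.12445033e+01, -2.31978571e+01,  7.25135906e-02,
        4.58300533e-02, -1.51054160e-04]), 'ee_pos': array([178.97136194, 545.90522957, 213.12990721]), 'ee_rot': array([-1.79898736e+02, -1.99335606e-03,  1.61847612e+02]), 'force': array([-0.19655118, -0.32770631, -0.12423605]), 'torque': array([0.01054315, 0.04209574, 0.01358836]), 'gripper_width': 91.17789815311158} 18.8
scene {'mtx': array([[387.63914885,   0.        , 314.37310171],
       [  0.        , 387.63914885, 195.83704127],
       [  0.        ,   0.        ,   1.        ]]), 'R': array([[ 0.5713506 , -0.82054488,  0.01626649],
       [-0.38207548, -0.28347835, -0.87957851],
       [ 0.72634484,  0.49633268, -0.4754756 ]]), 't': array([-307.11210425,  257.33062929,  565.11977104])}
top {'mtx': array([[421.94677999,   0.        , 318.83822377],
       [  0.        , 421.94677999, 205.21597239],
       [  0.        ,   0.        ,   1.        ]]), 'R': array([[ 0.00391445, -0.99996473, -0.00743026],
       [-0.99218001, -0.0029568 , -0.12478016],
       [ 0.12475379,  0.00786061, -0.99215659]]), 't': array([ -17.44246813,  510.93749458, 1089.58930288])}
wrist {'mtx': array([[330.85461332,   0.        , 318.89730367],
       [  0.        , 330.85461332, 197.05156279],
       [  0.        ,   0.        ,   1.        ]]), 'R': array([[ 0.31095829,  0.95042063, -0.00235781],
       [ 0.92429455, -0.30183081,  0.23361883],
       [ 0.22132449, -0.07482503, -0.9723254 ]]), 't': array([-574.54740222,  -27.26269821,  390.97083451])}
```

View pics/scene0.png

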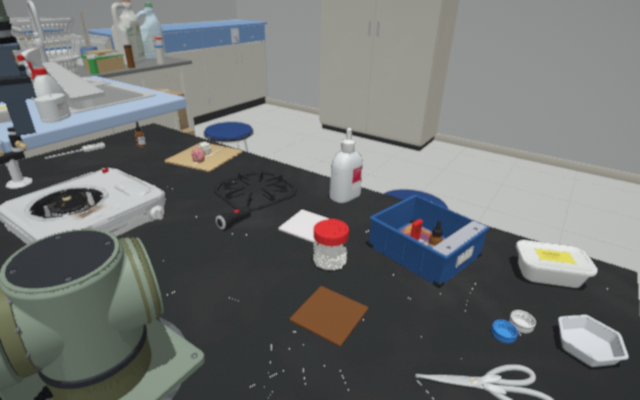

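View pics/top0.png

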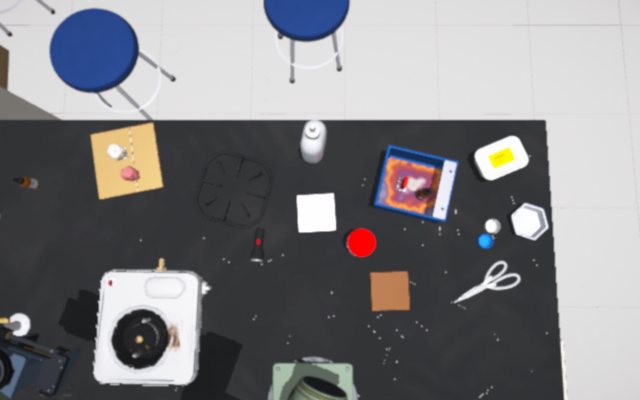

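View pics/wrist0.png

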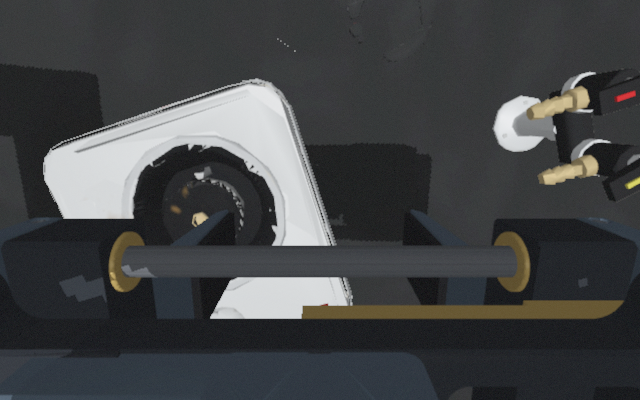

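The overview shows these lookalikes:
- **Bottle:** brown bottle with a black cap in the bin at top (424,193). Another dropper bottle lies outside at (27,182).
- **Tile:** white at (317,213), brown at (390,291), and a wooden board at (127,160).
- **Red things:** lug at (403,184), jar lid at (361,242), torch button at (258,241).

I choose the bin bottle, the white tile and the red lug, and I'll check them in a close crop.

```bash
cat > h.py <<'E'
import numpy as np, cv2
from workcell import env, grab_frame, camera_params
from scipy.spatial.transform import Rotation as R
def ray(p,uv,z):
    K=p["mtx"];Rm=p["R"];t=p["t"]
    d=Rm.T@np.linalg.solve(K,[uv[0],uv[1],1]); c=-Rm.T@t
    return c+d*(z-c[2])/d[2]
def proj(p,X):
    X=np.atleast_2d(X)
    x=(p["R"]@X.T).T+p["t"]; x=(p["mtx"]@x.T).T
    return x[:,:2]/x[:,2:]
E
python3 - <<'E'
from h import *
a=cv2.imread("pics/top0.png")
cv2.imwrite("pics/c1.png",cv2.resize(a[130:260,185:475],None,fx=2.75,fy=2.75,interpolation=cv2.INTER_CUBIC))
b=cv2.imread("pics/scene0.png")
cv2.imwrite("pics/c2.png",cv2.resize(b[180:290,270:500],None,fx=3.4,fy=3.4,interpolation=cv2.INTER_CUBIC))
p=camera_params("top")
for n,uv,z in [("lugtop",(403,184),62),("bot",(424,193),90),("tile",(317,213),6),("grate",(234,190),23),("jar",(361,242),84),("soap",(313,135),150),("torch",(258,246),30),("bin",(416,184),74)]:
    print(n,ray(p,uv,z).round())
E
```

```text
lugtop [ 563. -234.   62.]
bot [ 536. -281.   90.]
tile [493. -11.   6.]
grate [553. 213.  23.]
jar [ 412. -122.   84.]
soap [668.  -2. 150.]
torch [403. 144.  30.]
bin [ 561. -265.   74.]
```

View pics/c1.png

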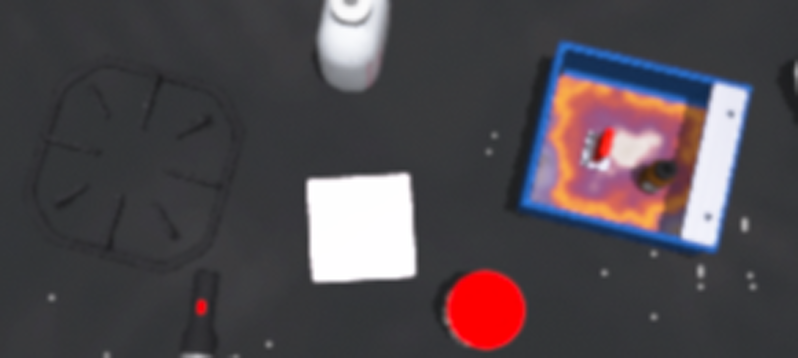

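View pics/c2.png

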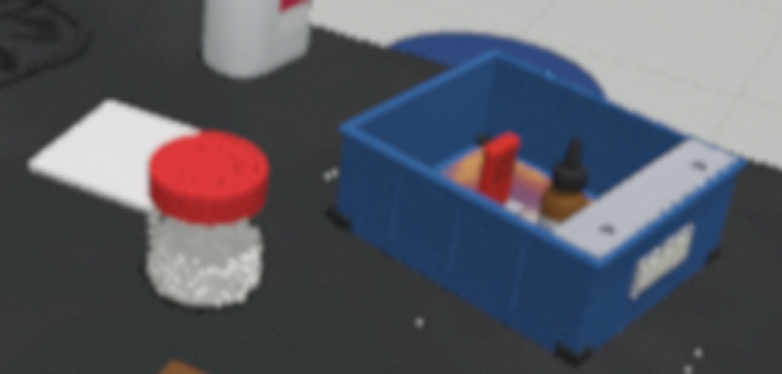

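```bash
cat >> h.py <<'E'
def tool():
    s=env.state(); return s["ee_pos"], R.from_euler("xyz",s["ee_rot"],degrees=True)
def plan(pos,rpy=None):
    p,r=tool()
    rt=r if rpy is None else R.from_euler("xyz",rpy,degrees=True)
    print("offset tool m",(r.inv().apply(np.array(pos)-p)/1000).round(4),"rotvec tool",(r.inv()*rt).as_rotvec(degrees=True).round(2))
E
python3 - <<'E'
from h import *
p=camera_params("wrist"); c=-p["R"].T@p["t"]; pos,r=tool()
print("cam in tool",r.inv().apply(c-pos), "axes",(p["R"]@r.as_matrix()).round(3))
from scipy.optimize import least_squares
t=camera_params("top")
def fit(px,model,x0):
    px=np.array([(185+a/2.75,130+b/2.75) for a,b in px])
    f=lambda x:(proj(t,np.c_[R.from_euler("z",x[2],degrees=True).as_matrix()[:2,:2]@model[:,:2].T].T.tolist() and np.c_[(R.from_euler("z",x[2],degrees=True).as_matrix()[:2,:2]@model[:,:2].T).T+x[:2],model[:,2]])-px).ravel()
    s=least_squares(f,x0);print(s.x.round(1),np.abs(s.fun).max().round(2))
fit([(560,42),(748,88),(717,250),(520,207)],np.array([[90,-78.5,74],[-90,-78.5,74],[-90,78.5,74],[90,78.5,74.]]),[560,-265,76])
fit([(307,178),(409,172),(416,277),(312,283)],np.array([[50,50,6],[50,-50,6],[-50,-50,6],[-50,50,6.]]),[493,-11,0])
plan([480,-20,330],[180,0,166]); 
E
```

```text
cam in tool [  65.16876376    0.59061454 -171.95195148] axes [[ 0.001  1.     0.001]
 [-0.972  0.001 -0.234]
 [-0.234 -0.001  0.972]]
[ 563.7 -266.3   76.7] 1.37
[493.9  -8.6   3.5] 0.84
offset tool m [-0.4624 -0.4443 -0.1161] rotvec tool [-0.07 -0.   -4.15]
```

```bash
python3 -c "
from h import *
plan([400,180,330],[180,0,166])"
```

```text
offset tool m [-0.324  -0.2791 -0.1163] rotvec tool [-0.07 -0.   -4.15]
```

```bash
python3 -m creep '{"offset":[[-0.036,-0.031,-0.013],[-0.036,-0.031,-0.013],[-0.036,-0.031,-0.013],[-0.036,-0.031,-0.013],[-0.036,-0.031,-0.013]],"rotation":[[0,0,0],[0,0,0],[0,0,0],[0,0,0],[0,0,0]]}' 0 && python3 -m creep '{"offset":[[-0.036,-0.031,-0.013],[-0.036,-0.031,-0.013],[-0.036,-0.031,-0.013],[-0.036,-0.031,-0.013],[0,0,0]],"rotation":[[0,0,-2],[0,0,-2],[0,0,0],[0,0,0],[0,0,0]]}'; python3 - <<'E'
from h import *
p=camera_params("wrist"); cv2.imwrite("pics/w1.png",grab_frame("wrist")[:,:,::-1]); np.savez("w1",**p); print(tool()[0],env.state()["time_s"])
E
```

```text
time_s: 0.78
ee_pos: [302.4, 341.6, 279.2]
ee_rot: [-180.0, 0.0, 161.9]
force: [1.6, 0.1, 0.3]
gripper_width: 91.2
time_s: 1.4
ee_pos: [408.7, 182.9, 331.6]
ee_rot: [180.0, 0.1, 165.6]
force: [-1.5, 1.4, -0.3]
gripper_width: 90.9
[407.51323511 184.03019418 330.93659715] 1.45
```

View pics/w1.png

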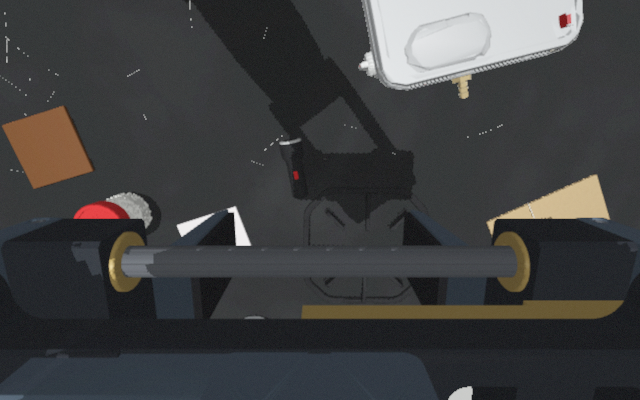

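```bash
python3 -m creep '{"offset":[[-0.058,0.015,0],[-0.058,0.015,0],[-0.058,0.015,0],[-0.058,0.015,0],[0,0,0]],"rotation":[[0,0,0],[0,0,0],[0,0,0],[0,0,0],[0,0,0]]}' 0; python3 - <<'E'
from h import *
p=camera_params("wrist"); cv2.imwrite("pics/w2.png",grab_frame("wrist")[:,:,::-1]); np.savez("w2",**p); print(tool()[0],env.state()["time_s"])
E
```

```text
time_s: 2.08
ee_pos: [649.0, 187.7, 326.0]
ee_rot: [-179.9, -0.3, 165.9]
force: [-1.2, 0.2, -1.1]
gripper_width: 91.4
[646.96501351 187.70004363 327.59784937] 2.125
```

View pics/w2.png

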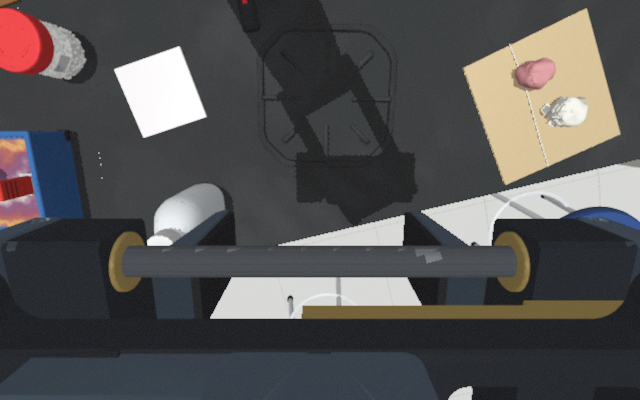

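```bash
python3 - <<'E'
from h import *
a=cv2.imread("pics/w2.png")[10:185,235:425]
a=np.clip((a/255.)**0.45*255*1.1,0,255).astype(np.uint8)
cv2.imwrite("pics/c3.png",cv2.resize(a,None,fx=3.4,fy=3.4,interpolation=cv2.INTER_CUBIC))
E
```

```text
(no output)
```

View pics/c3.png

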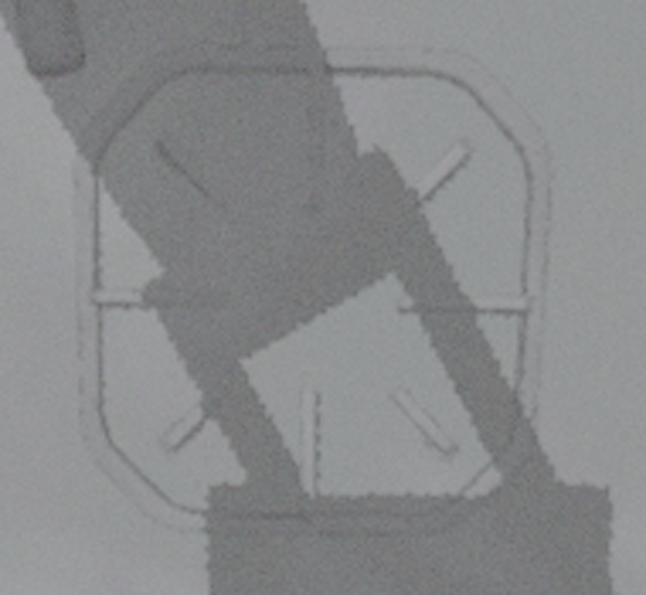

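```bash
python3 - <<'E'
from h import *
p=dict(np.load("w2.npz"))
q=lambda a,b,z:ray(p,(235+a/3.4-.35,10+b/3.4-.35),z)
for z in (23,):
    L=q(95,297,z);Rr=q(530,305,z);B=q(312,492,z);c=q(312,301,z)
    print(c.round(1),np.degrees(np.arctan2(*(L-Rr)[1::-1])).round(1))
    o=[q(80,295,z),q(548,305,z),q(316,45,z),q(316,530,z)]
    print([x.round(1)[:2] for x in o],np.linalg.norm(o[0]-o[1]),np.linalg.norm(o[2]-o[3]),(o[0]+o[1])/2,(o[2]+o[3])/2)
    d=q(430,73,z)-q(200,70,z);print(np.degrees(np.arctan2(d[1],d[0])))
# tile
for uv in [(115,68),(181,46),(207,115),(144,137)]: print(ray(p,uv,6).round(1))
print(ray(p,(161,91.5),6))
t=camera_params("top")
print([ray(t,(185+a/2.75,130+b/2.75),23).round(1)[:2] for a,b in [(42,135),(222,187),(160,75),(110,250)]])
E
```

```text
[561.5 219.8  23. ] -105.1
[array([536.3, 129.2]), array([586.4, 312.2]), array([469.7, 243.9]), array([652.5, 199.2])] 189.76268515760708 188.17927692199714 [561.34779006 220.68994892  23.        ] [561.13651393 221.54677726  23.        ]
75.16906526231689
[448.9 -57.6   6. ]
[444.4  42.    6. ]
[541.2  47.4   6. ]
[548.5 -52.5   6. ]
[494.33236931  -5.89280235   6.        ]
[array([582.4, 305.5]), array([531.2, 127.2]), array([643. , 190.8]), array([469.1, 234.9])]
```

```bash
python3 -c "
from h import *
plan([538,-373,300])"
```

```text
offset tool m [-0.031  -0.5703  0.0286] rotvec tool [0. 0. 0.]
```

```bash
python3 -m creep '{"offset":[[-0.003,-0.057,0],[-0.003,-0.057,0],[-0.003,-0.057,0],[-0.003,-0.057,0],[-0.003,-0.057,0]],"rotation":[[0,0,0],[0,0,0],[0,0,0],[0,0,0],[0,0,0]]}' 0; python3 -m creep '{"offset":[[-0.003,-0.057,0.005],[-0.003,-0.057,0.005],[-0.003,-0.057,0.005],[-0.003,-0.057,0.005],[-0.003,-0.057,0.005]],"rotation":[[0,0,0],[0,0,0],[0,0,0],[0,0,0],[0,0,0]]}';python3 -m creep '{"offset":[[0,0,0],[0,0,0],[0,0,0],[0,0,0],[0,0,0]],"rotation":[[0,0,10],[0,0,10],[0,0,10],[0,0,10],[0,0,10]]}';python3 -m creep '{"offset":[[0,0,0],[0,0,0],[0,0,0],[0,0,0],[0,0,0]],"rotation":[[0,0,10],[0,0,10],[0,0,10],[0,0,9.5],[0,0,0]]}'
python3 - <<'E'
from h import *
p=camera_params("wrist"); cv2.imwrite("pics/w3.png",grab_frame("wrist")[:,:,::-1]); np.savez("w3",**p); print(tool()[0],env.state()["ee_rot"],env.state()["time_s"])
E
```

```text
time_s: 2.75
ee_pos: [589.3, -93.4, 332.0]
ee_rot: [180.0, 0.0, 166.0]
force: [-0.1, -0.3, 0.3]
gripper_width: 91.8
time_s: 3.38
ee_pos: [535.4, -372.9, 307.0]
ee_rot: [180.0, 0.1, 166.0]
force: [1.7, 0.2, -0.2]
gripper_width: 91.1
time_s: 4.0
ee_pos: [535.9, -371.2, 306.9]
ee_rot: [180.0, -0.0, 115.6]
force: [0.1, -0.0, -0.6]
gripper_width: 91.3
time_s: 4.62
ee_pos: [536.0, -371.6, 306.9]
ee_rot: [180.0, -0.0, 76.6]
force: [-0.3, -0.1, 0.8]
gripper_width: 91.0
[ 536.08162819 -371.94696413  306.75843895] [ 1.79975069e+02 -1.36793427e-02  7.65955768e+01] 4.675
```

View pics/w3.png

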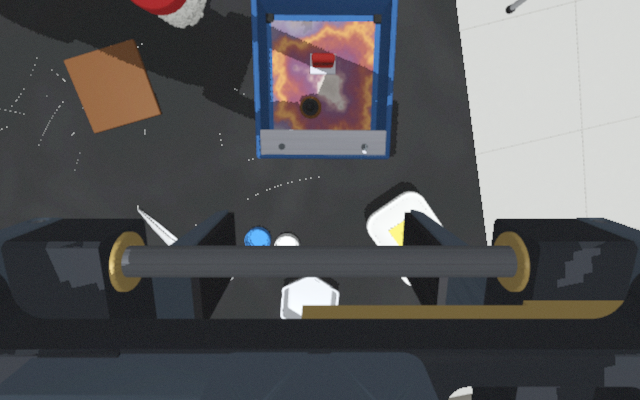

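```bash
python3 - <<'E'
from h import *
a=cv2.imread("pics/w3.png")[0:170,240:410]
a=np.clip((a/255.)**0.7*255,0,255).astype(np.uint8)
cv2.imwrite("pics/c4.png",cv2.resize(a,None,fx=3.5,fy=3.5,interpolation=cv2.INTER_CUBIC))
E
```

```text
(no output)
```

View pics/c4.png

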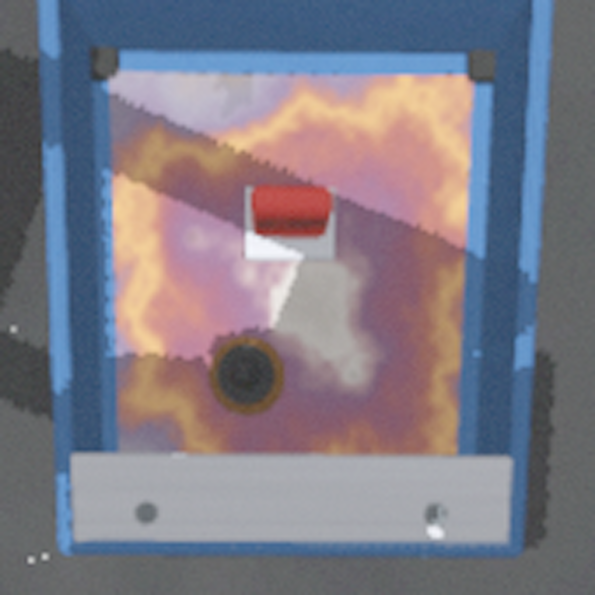

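```bash
python3 - <<'E'
from h import *
p=dict(np.load("w3.npz"))
q=lambda a,b,z:ray(p,(240+a/3.5-.35,b/3.5-.35),z)
binp=np.array([563.7,-266.3]);Rb=R.from_euler("z",76.7,degrees=True).as_matrix()[:2,:2]
def show(n,X): print(n,X.round(1),"bin",(Rb.T@(X[:2]-binp)).round(1))
show("bottle cap",q(246,372,9+71)); show("bottle body rim",q(246,373,9+56));show("teat",q(245,372,97))
show("lugtop",q(291.5,201,62)); show("lug far edge",q(291.5,187,62)); show("lug base near",q(291.5,237,9))
l=q(255,187,62);r=q(329,187,62);d=l-r;print("lug dir",np.degrees(np.arctan2(d[1],d[0])),np.linalg.norm(d))
# plate edges at z=9
show("far edge mid",q(291,73,9)); show("left",q(112,250,9)); show("right",q(468,250,9))
d=q(110,73,9)-q(474,73,9);print(np.degrees(np.arctan2(d[1],d[0])),np.linalg.norm(d))
# bin lip corners
for uv in [(68,553),(521,553),(70,455),(514,457)]: show("lip",q(*uv,74))
c=-p["R"].T@p["t"];show("cam",c)
E
```

```text
bottle cap [ 544.6 -292.5   80. ] bin [-29.9  12.5]
bottle body rim [ 544.3 -292.2   65. ] bin [-29.7  12.9]
teat [ 544.6 -293.1   97. ] bin [-30.5  12.4]
lugtop [ 572.4 -241.5   62. ] bin [26.1 -2.8]
lug far edge [ 573.4 -237.2   62. ] bin [30.5 -2.8]
lug base near [ 572.2 -245.6    9. ] bin [22.1 -3.5]
lug dir 166.60664468868578 24.807283446007553
far edge mid [ 585.1 -190.     9. ] bin [79.2 -3.3]
left [ 504.4 -234.2    9. ] bin [17.6 65.1]
right [ 636.8 -265.7    9. ] bin [ 17.3 -71. ]
166.6136975325373 134.66137582709882
lip [ 469.5 -337.1   74. ] bin [-90.6  75.4]
lip [ 623.5 -373.9   74. ] bin [-90.9 -83. ]
lip [ 479.3 -304.9   74. ] bin [-57.   73.2]
lip [ 627.3 -340.9   74. ] bin [-58. -79.]
cam [ 551.1 -307.8  478.9] bin [-43.2   2.7]
```

```bash
python3 -m creep '{"offset":[[0.04,-0.005,0],[0.04,-0.005,0.04],[0,0,0.04],[0,0,0.04],[0,0,0.025]],"rotation":[[0,0,0],[0,0,0],[0,0,0],[0,0,0],[0,0,0]]}' 0.45; python3 -m creep '{"offset":[[0,0,0],[0,0,0]],"rotation":[[0,0,0],[0,0,0]]}'
python3 - <<'E'
from h import *
p=camera_params("wrist"); cv2.imwrite("pics/w4.png",grab_frame("wrist")[:,:,::-1]); np.savez("w4",**p); print(tool()[0],env.state()["ee_rot"],env.state()["time_s"])
plan([544.5,-292.5,30])
print(proj(p,[[544.5,-292.5,97],[544.5,-292.5,80],[572.4,-241.5,62]]))
E
```

```text
time_s: 5.3
ee_pos: [544.5, -292.1, 159.2]
ee_rot: [-179.9, -0.1, 76.6]
force: [0.4, 0.5, -0.1]
gripper_width: 50.1
time_s: 5.55
ee_pos: [546.2, -293.7, 162.4]
ee_rot: [179.9, 0.0, 76.4]
force: [0.6, -0.2, 0.2]
gripper_width: 50.0
[ 546.40710534 -293.86300704  162.7506321 ] [1.79824742e+02 4.13583866e-02 7.64044153e+01] 5.6
offset tool m [ 0.001  -0.0026  0.1327] rotvec tool [0. 0. 0.]
[[315.80960174 207.3914345 ]
 [315.93328375 201.72870683]
 [334.72467206 128.79389285]]
```

View pics/w4.png

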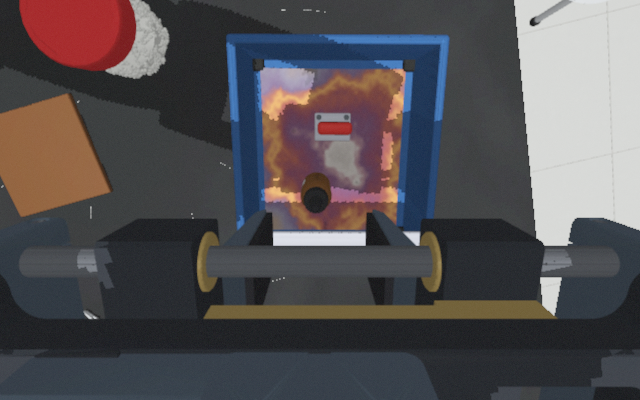

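```bash
python3 -m creep '{"offset":[[0.003,-0.0025,0.03],[0,0,0.03],[0,0,0.025],[0,0,0.025],[0,0,0.01]],"rotation":[[0,0,0],[0,0,0],[0,0,0],[0,0,0],[0,0,0]]}' ;  python3 -m creep '{"offset":[[0,0,0.01],[0,0,0],[0,0,0]],"rotation":[[0,0,0],[0,0,0],[0,0,0]]}'
```

```text
time_s: 6.22
ee_pos: [544.0, -290.2, 40.9]
ee_rot: [180.0, -0.0, 76.4]
force: [-0.0, 0.1, 0.2]
gripper_width: 50.2
time_s: 6.6
ee_pos: [544.4, -290.4, 31.8]
ee_rot: [179.9, 0.0, 76.4]
force: [-0.1, 0.1, -0.1]
gripper_width: 50.3
```

```bash
python3 -m creep '{"offset":[[0,0,0],[0,0,0],[0,0,0],[0,0,0],[0,0,0]],"rotation":[[0,0,0],[0,0,0],[0,0,0],[0,0,0],[0,0,0]]}' 1 10;python3 - <<'E'
from h import *
p=camera_params("wrist"); cv2.imwrite("pics/w5.png",grab_frame("wrist")[:,:,::-1]); np.savez("w5",**p); print(tool()[0],env.state()["ee_rot"],env.state()["time_s"],env.state()["gripper_width"])
E
```

```text
time_s: 7.22
ee_pos: [544.0, -290.1, 31.1]
ee_rot: [180.0, -0.0, 76.3]
force: [-0.0, -0.5, 2.1]
gripper_width: 26.3
[ 543.97702622 -290.15860966   31.13303064] [ 1.79981651e+02 -3.10129454e-04  7.63499969e+01] 7.275 26.125591178635226
```

View pics/w5.png

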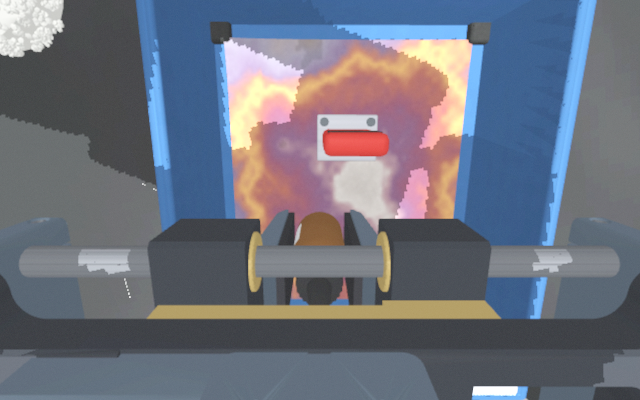

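```bash
python3 -m creep '{"offset":[[0,0,-0.01],[0,0,-0.025],[0,0,-0.035],[0,0,-0.035],[0,0,-0.02]],"rotation":[[0,0,0],[0,0,0],[0,0,0],[0,0,0],[0,0,0]]}' ;  python3 -m creep '{"offset":[[0.02,-0.009,0],[0.035,-0.015,0],[0.04,-0.018,0],[0.04,-0.018,0],[0.04,-0.018,0]],"rotation":[[0,0,0],[0,0,0],[0,0,0],[0,0,0],[0,0,0]]}';python3 -m creep '{"offset":[[0.04,-0.018,0],[0.03,-0.012,0],[0.018,-0.007,0],[0,0,0],[0,0,0]],"rotation":[[0,0,0],[0,0,0],[0,0,0],[0,0,0],[0,0,0]]}'
python3 - <<'E'
from h import *
p=camera_params("wrist"); cv2.imwrite("pics/w6.png",grab_frame("wrist")[:,:,::-1]); np.savez("w6",**p); print(tool()[0],env.state()["ee_rot"],env.state()["time_s"],env.state()["gripper_width"])
plan([494,-7,28.5])
E
```

```text
time_s: 7.9
ee_pos: [544.5, -290.5, 158.5]
ee_rot: [179.8, 0.0, 76.3]
force: [-0.0, 0.5, 0.0]
gripper_width: 26.5
time_s: 8.52
ee_pos: [507.3, -98.9, 154.6]
ee_rot: [-179.8, -0.0, 76.4]
force: [0.8, -0.2, 0.3]
gripper_width: 26.5
time_s: 9.15
ee_pos: [493.5, -7.4, 155.4]
ee_rot: [-179.9, 0.0, 76.4]
force: [-0.1, 0.0, -0.7]
gripper_width: 26.2
[493.78307206  -7.7597246  155.53335041] [-1.79958585e+02  1.60591250e-02  7.63320770e+01] 9.2 26.347215243491846
offset tool m [8.00e-04 1.00e-04 1.27e-01] rotvec tool [0. 0. 0.]
```

View pics/w6.png

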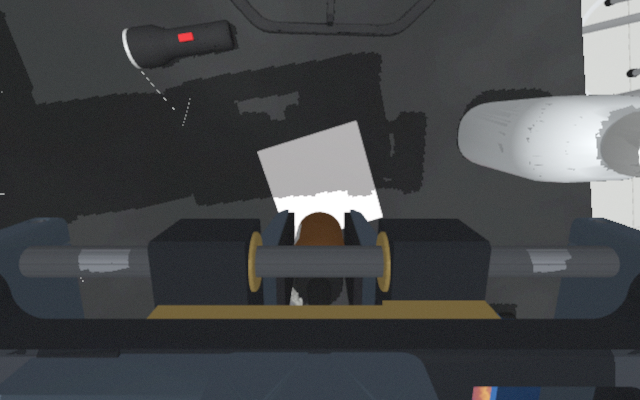

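```bash
python3 - <<'E'
from h import *
p=dict(np.load("w6.npz"))
a=ray(p,(257,153),6);b=ray(p,(382,217),6);c=ray(p,(357,121),6);print(a,b,c,(a+b)/2,np.linalg.norm(a-b))
E
python3 -m creep '{"offset":[[0,0,0.02],[0,0,0.035],[0,0,0.035],[0,0,0.018],[0,0,0.008]],"rotation":[[0,0,0],[0,0,0],[0,0,0],[0,0,0],[0,0,0]]}'
python3 -m creep '{"offset":[[0,0,0.003],[0,0,0],[0,0,0]],"rotation":[[0,0,0],[0,0,0],[0,0,0]]}'
```

```text
[442.96359744  37.99262522   6.        ] [548.16590946 -53.95758304   6.        ] [543.34599736  44.77436583   6.        ] [495.56475345  -7.98247891   6.        ] 139.7224651093856
time_s: 9.82
ee_pos: [493.6, -8.1, 38.8]
ee_rot: [-179.9, 0.0, 76.3]
force: [0.2, -0.4, 0.5]
gripper_width: 26.0
time_s: 10.2
ee_pos: [494.7, -7.5, 37.6]
ee_rot: [179.9, -0.0, 76.3]
force: [0.4, 0.2, 0.3]
gripper_width: 26.5
```

```bash
python3 -m creep '{"offset":[[0,0,0.003],[0,0,0.002],[0,0,0.002],[0,0,0]],"rotation":[[0,0,0],[0,0,0],[0,0,0],[0,0,0]]}'; python3 -m creep '{"offset":[[0,0,0.001],[0,0,0]],"rotation":[[0,0,0],[0,0,0]]}';python3 -m creep '{"offset":[[0,0,0.001],[0,0,0]],"rotation":[[0,0,0],[0,0,0]]}'
```

```text
time_s: 10.7
ee_pos: [494.0, -7.3, 29.7]
ee_rot: [-180.0, -0.0, 76.4]
force: [-0.3, -0.8, -0.8]
gripper_width: 26.3
time_s: 10.95
ee_pos: [494.1, -7.4, 28.9]
ee_rot: [-180.0, -0.0, 76.3]
force: [0.1, -0.5, -0.1]
gripper_width: 26.7
time_s: 11.2
ee_pos: [494.1, -7.4, 27.9]
ee_rot: [-180.0, -0.0, 76.3]
force: [0.2, -0.2, -0.0]
gripper_width: 26.7
```

```bash
python3 -m creep '{"offset":[[0,0,0.001],[0,0,0]],"rotation":[[0,0,0],[0,0,0]]}';python3 - <<'E'
from h import *
cv2.imwrite("pics/w7.png",cv2.resize(grab_frame("scene")[140:260,260:420,::-1],None,fx=4,fy=4)); print(env.state()["force"])
E
```

```text
time_s: 11.45
ee_pos: [494.3, -7.4, 27.7]
ee_rot: [180.0, -0.0, 76.3]
force: [-1.8, -0.3, 6.0]
gripper_width: 26.5
[-0.95733786 -0.27798497  6.45995844]
```

View pics/w7.png

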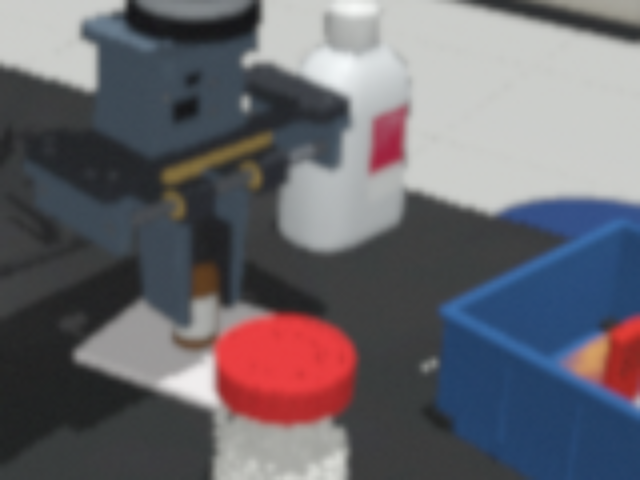

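```bash
python3 -m creep '{"offset":[[0,0,-0.0005],[0,0,0],[0,0,0],[0,0,0],[0,0,0]],"rotation":[[0,0,0],[0,0,0],[0,0,0],[0,0,0],[0,0,0]]}'; python3 -m creep '{"offset":[[0,0,0],[0,0,0],[0,0,0],[0,0,0],[0,0,0]],"rotation":[[0,0,0],[0,0,0],[0,0,0],[0,0,0],[0,0,0]]}' 0.4; python3 -m creep '{"offset":[[0,0,-0.01],[0,0,-0.02],[0,0,-0.04],[0,0,-0.05],[0,0,-0.05]],"rotation":[[0,0,0],[0,0,0],[0,0,0],[0,0,0],[0,0,0]]}';python3 - <<'E'
from h import *
cv2.imwrite("pics/w8.png",cv2.resize(grab_frame("scene")[140:260,260:420,::-1],None,fx=4,fy=4));p=camera_params("top")
cv2.imwrite("pics/w8t.png",cv2.resize(grab_frame("top")[150:280,250:390,::-1],None,fx=4,fy=4))
print(env.state()["force"])
E
```

```text
time_s: 12.12
ee_pos: [494.3, -7.4, 27.7]
ee_rot: [180.0, -0.0, 76.3]
force: [-1.1, -0.0, 5.5]
gripper_width: 26.7
time_s: 12.75
ee_pos: [494.2, -7.4, 27.4]
ee_rot: [-180.0, -0.0, 76.4]
force: [-0.1, -0.3, 0.7]
gripper_width: 54.3
time_s: 13.38
ee_pos: [494.0, -7.4, 199.7]
ee_rot: [180.0, -0.0, 76.4]
force: [-0.4, -0.6, -0.4]
gripper_width: 54.8
[1.10114061 0.02907797 0.80375481]
```

View pics/w8.png

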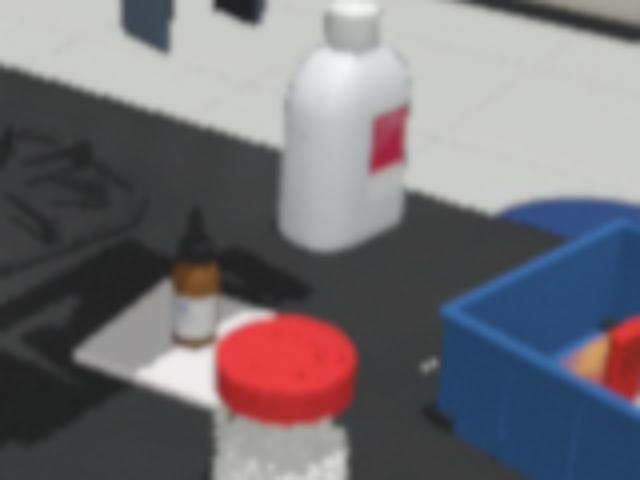

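The crop shows the bottle upright on the tile, base at (195,340). Next is the lug.

```bash
python3 -m creep '{"offset":[[-0.042,0.0263,0],[-0.042,0.0263,0],[-0.042,0.0263,0],[-0.042,0.0263,0],[-0.042,0.0263,0]],"rotation":[[0,0,0],[0,0,0],[0,0,0],[0,0,0],[0,0,0]]}' 0.55;  python3 -m creep '{"offset":[[0,0,0],[0,0,0],[0,0,0],[0,0,0],[0,0,0]],"rotation":[[0,0,-10],[0,0,-10],[0,0,-10],[0,0,-10],[0,0,-10]]}';python3 -m creep '{"offset":[[0,0,0],[0,0,0],[0,0,0],[0,0,0],[0,0,0]],"rotation":[[0,0,-10],[0,0,-10],[0,0,-10],[0,0,-10],[0,0,0]]}'
python3 - <<'E'
from h import *
p=camera_params("wrist"); cv2.imwrite("pics/w9.png",grab_frame("wrist")[:,:,::-1]); np.savez("w9",**p); print(tool()[0],env.state()["ee_rot"],env.state()["time_s"],env.state()["gripper_width"])
plan([572.4,-241.5,31.5],[180,0,166.6])
print(proj(p,[[572.4,-241.5,62]]))
E
```

```text
time_s: 14.1
ee_pos: [572.4, -243.9, 197.1]
ee_rot: [-180.0, -0.0, 76.3]
force: [-0.7, 0.1, 0.3]
gripper_width: 41.1
time_s: 14.72
ee_pos: [572.0, -242.4, 197.0]
ee_rot: [-180.0, -0.1, 126.7]
force: [0.1, 0.4, -0.4]
gripper_width: 40.9
time_s: 15.35
ee_pos: [572.1, -242.4, 197.1]
ee_rot: [180.0, -0.0, 166.2]
force: [0.5, 0.3, -0.5]
gripper_width: 40.8
[ 572.12292841 -242.36278605  197.16022562] [ 1.79984573e+02 -3.75278499e-02  1.66177225e+02] 15.4 40.85062801510668
offset tool m [-0.0002  0.0009  0.1657] rotvec tool [ 0.02 -0.04 -0.42]
[[319.41563573 188.43665334]]
```

View pics/w9.png

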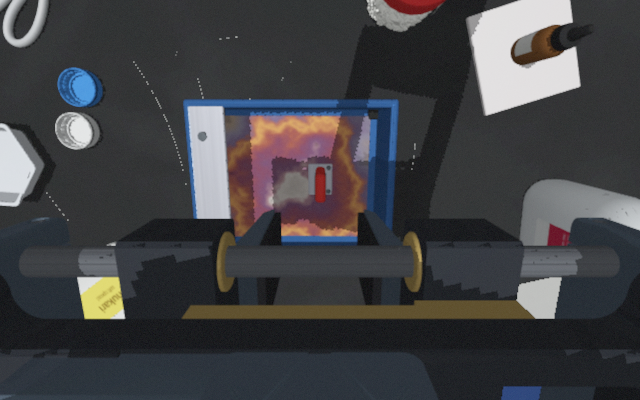

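```bash
python3 -m creep '{"offset":[[0.001,0.001,0.03],[0,0,0.04],[0,0,0.035],[0,0,0.025],[0,0,0.015]],"rotation":[[0,0,-0.4],[0,0,0],[0,0,0],[0,0,0],[0,0,0]]}';  python3 -m creep '{"offset":[[0,0,0.01],[0,0,0.01],[0,0,0],[0,0,0]],"rotation":[[0,0,0],[0,0,0],[0,0,0],[0,0,0]]}'
python3 - <<'E'
from h import *
p=camera_params("wrist"); cv2.imwrite("pics/w10.png",grab_frame("wrist")[:,:,::-1]);print(tool()[0])
E
```

```text
time_s: 16.02
ee_pos: [571.0, -241.0, 50.9]
ee_rot: [180.0, -0.1, 166.6]
force: [-0.3, 0.1, 0.4]
gripper_width: 41.1
time_s: 16.52
ee_pos: [572.1, -241.5, 33.0]
ee_rot: [-180.0, 0.1, 166.7]
force: [-0.0, 0.2, -0.3]
gripper_width: 41.5
[ 572.14586356 -241.5085617    33.12060546]
```

View pics/w10.png

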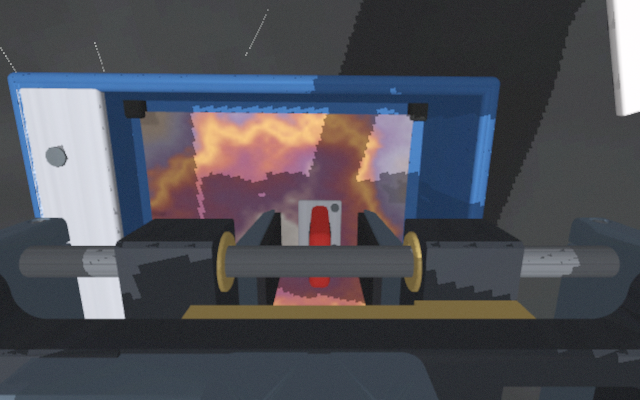

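```bash
python3 -m creep '{"offset":[[0,0,0],[0,0,0],[0,0,0],[0,0,0],[0,0,0]],"rotation":[[0,0,0],[0,0,0],[0,0,0],[0,0,0],[0,0,0]]}' 1 55; python3 -m creep '{"offset":[[0,0,0],[0,0,0]],"rotation":[[0,0,0],[0,0,0]]}'
```

```text
time_s: 17.2
ee_pos: [571.7, -241.2, 32.5]
ee_rot: [180.0, 0.0, 166.7]
force: [-0.9, 0.5, 1.3]
gripper_width: 10.2
time_s: 17.45
ee_pos: [571.7, -241.3, 32.5]
ee_rot: [180.0, 0.0, 166.7]
force: [-0.4, 0.8, 1.9]
gripper_width: 9.9
```

```bash
python3 -m creep '{"offset":[[0,-0.003,-0.010],[0,-0.003,-0.010],[0,-0.003,-0.0095],[0,0,0]],"rotation":[[-5,0,0],[-5,0,0],[-5,0,0],[0,0,0]]}'; python3 - <<'E'
from h import *
p=camera_params("wrist"); cv2.imwrite("pics/w11.png",grab_frame("wrist")[:,:,::-1]);cv2.imwrite("pics/s11.png",cv2.resize(grab_frame("scene")[120:290,330:530,::-1],None,fx=3.4,fy=3.4));print(tool()[0])
pos,r=tool()
print("low edge",pos+r.apply([0,-105,26]),"centre",pos+r.apply([0,-26,26]))
E
```

```text
time_s: 17.95
ee_pos: [568.5, -254.3, 60.3]
ee_rot: [165.1, -0.0, 166.6]
force: [0.1, 0.2, -2.5]
gripper_width: 9.4
[ 568.46187954 -252.1780972    60.07954188]
low edge [ 546.6395672  -344.35764073    7.85197791] centre [ 564.18611339 -270.08041101   28.24834674]
```

View pics/s11.png

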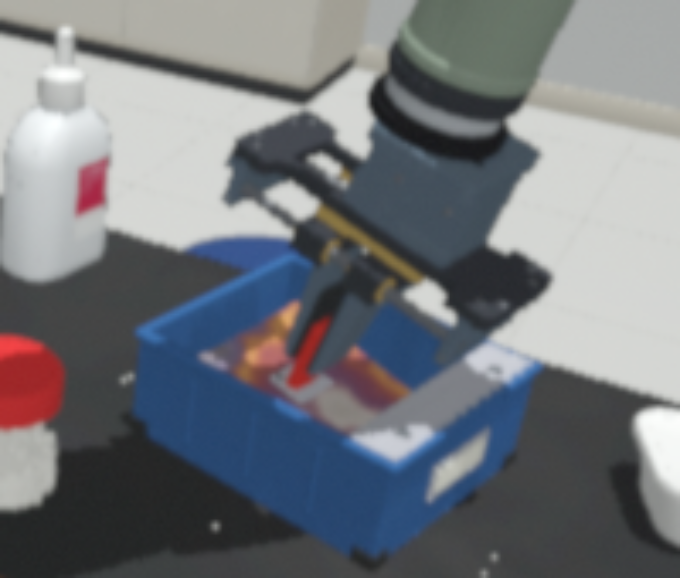

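View pics/w11.png

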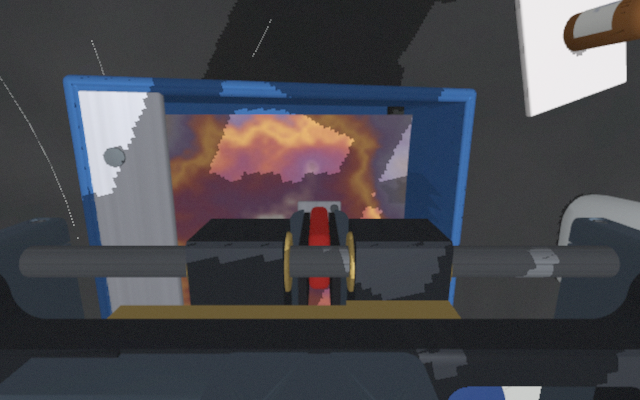

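```bash
python3 -m creep '{"offset":[[0,-0.0005,-0.0097],[0,-0.0005,-0.0097],[0,-0.0005,-0.0097],[0,0,0]],"rotation":[[-5,0,0],[-5,0,0],[-5,0,0],[0,0,0]]}'; python3 - <<'E'
from h import *
cv2.imwrite("pics/s12.png",cv2.resize(grab_frame("scene")[120:290,330:530,::-1],None,fx=3.4,fy=3.4));print(tool()[0])
pos,r=tool()
bp=np.array([563.7,-266.3,0]);Rb=R.from_euler("z",76.7,degrees=True)
for n,v in [("lowbot",[0,-105,28.5]),("lowtop",[0,-105,23.5]),("c",[0,-26,26]),("hibot",[0,53,28.5]),("bodylow",[0,-89,-78.8])]: print(n,Rb.inv().apply(pos+r.apply(v)-bp).round(1))
E
```

```text
time_s: 18.55
ee_pos: [566.2, -264.0, 86.6]
ee_rot: [150.1, -0.1, 166.7]
force: [-0.3, -0.0, -2.3]
gripper_width: 9.8
[ 566.22825352 -263.07451725   86.77092843]
lowbot [-73.1  -1.7   9.7]
lowtop [-75.6  -1.7  14. ]
c [-5.9 -1.7 51.3]
hibot [63.9 -1.7 88.5]
bodylow [-112.7   -1.9  110.7]
```

View pics/s12.png

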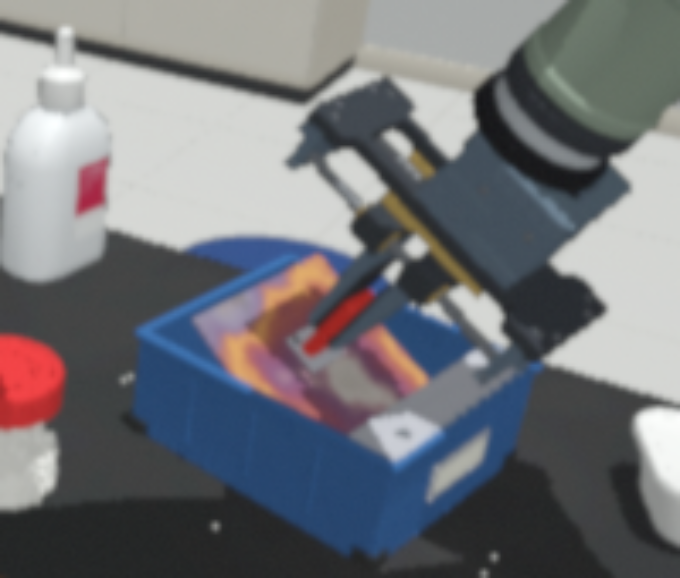

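```bash
python3 -m creep '{"offset":[[0,0.010,0.0027],[0,0.010,0.0027],[0,0.010,0.0027],[0,0,0]],"rotation":[[0,0,0],[0,0,0],[0,0,0],[0,0,0]]}'; python3 - <<'E'
from h import *
pos,r=tool()
bp=np.array([563.7,-266.3,0]);Rb=R.from_euler("z",76.7,degrees=True)
for n,v in [("lowbot",[0,-105,28.5]),("lowtop",[0,-105,23.5]),("c",[0,-26,26]),("hibot",[0,53,28.5]),("bodylow",[0,-89,-78.8])]: print(n,Rb.inv().apply(pos+r.apply(v)-bp).round(1))
E
```

```text
time_s: 19.1
ee_pos: [573.6, -232.9, 96.3]
ee_rot: [150.0, 0.0, 166.8]
force: [-0.4, -0.6, -2.6]
gripper_width: 10.0
lowbot [-41.9  -2.2  19.1]
lowtop [-44.4  -2.2  23.4]
c [25.3 -2.  60.8]
hibot [94.9 -1.8 98.1]
bodylow [-81.7  -2.3 120. ]
```

```bash
python3 -m creep '{"offset":[[0,0.008,-0.014],[0,0.015,-0.026],[0,0.018,-0.031],[0,0.020,-0.035],[0,0.020,-0.035]],"rotation":[[0,0,0],[0,0,0],[0,0,0],[0,0,0],[0,0,0]]}';python3 -m creep '{"offset":[[0,0,0],[0,0,0],[0,0,0],[0,0,0],[0,0,0]],"rotation":[[4,0,0],[7,0,0],[8,0,0],[7,0,0],[4,0,0]]}'; python3 - <<'E'
from h import *
cv2.imwrite("pics/s13.png",grab_frame("scene")[:,:,::-1]); p=camera_params("wrist");cv2.imwrite("pics/w13.png",grab_frame("wrist")[:,:,::-1])
print(env.state())
E
```

```text
time_s: 19.73
ee_pos: [572.9, -235.1, 260.7]
ee_rot: [150.0, 0.0, 166.7]
force: [0.1, 0.0, -3.5]
gripper_width: 9.5
time_s: 20.35
ee_pos: [573.3, -233.7, 260.1]
ee_rot: [-179.9, 0.1, 166.7]
force: [0.2, 0.3, -3.1]
gripper_width: 9.5
{'time_s': 20.45, 'qpos': array([-2.31984248e+01,  2.10190921e+01,  7.89977040e+01,  7.52923624e-02,
        7.99314868e+01, -1.00052453e+02]), 'qvel': array([-2.08091893,  0.82626593, -0.19177301,  1.04329641, -0.07716118,
       -1.82708979]), 'effort': array([ 5.77220097e-01, -4.66771245e+01, -2.52832353e+01, -3.27612916e-01,
        8.54203943e-03,  1.78923919e-01]), 'ee_pos': array([ 573.49602261, -232.7979311 ,  259.71306972]), 'ee_rot': array([1.79936019e+02, 6.38567016e-02, 1.66840863e+02]), 'force': array([-0.3164362 ,  0.11920579, -3.27072472]), 'torque': array([ 0.09185215,  0.00969499, -0.00291203]), 'gripper_width': 9.459924908238662}
```

View pics/s13.png

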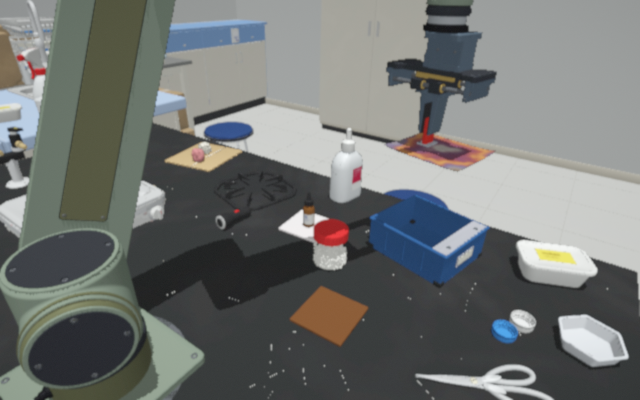

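View pics/w13.png

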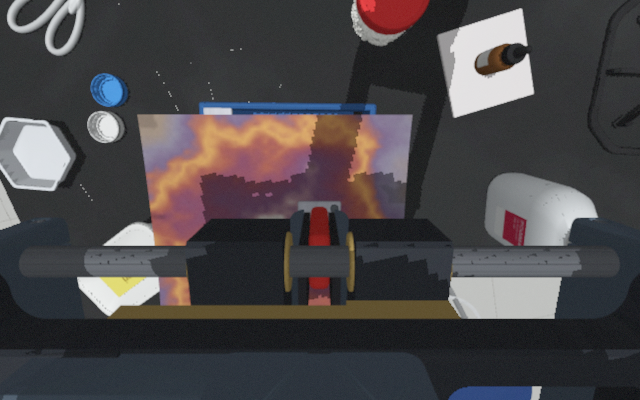

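```bash
python3 - <<'E'
from h import *
a=cv2.imread("pics/top0.png")[145:235,190:280]
a=np.clip((a/255.)**0.5*255*1.2,0,255).astype(np.uint8)
A=cv2.resize(a,None,fx=6,fy=6,interpolation=cv2.INTER_CUBIC)
t=camera_params("top")
def sq(p,cx,cy,yaw,z,h):
    r=R.from_euler("z",yaw,degrees=True).as_matrix()[:2,:2]
    m=np.array([[h,h],[-h,h],[-h,-h],[h,-h]]); return proj(p,np.c_[(r@m.T).T+[cx,cy],[z]*4])
for c,col in [((559,218,75.1),(0,255,0))]:
    q=(sq(t,*c,10,98)-[190,145]+.5)*6
    cv2.polylines(A,[q.astype(int)],True,col,1)
b=cv2.imread("pics/scene0.png")[160:220,200:310]; b=np.clip((b/255.)**0.5*255*1.2,0,255).astype(np.uint8)
B=cv2.resize(b,None,fx=5,fy=5,interpolation=cv2.INTER_CUBIC); s=camera_params("scene")
q=(sq(s,559,218,75.1,10,98)-[200,160]+.5)*5
cv2.polylines(B,[q.astype(int)],True,(0,255,0),1)
H=np.zeros((560,560+10,3),np.uint8)
cv2.imwrite("pics/ga.png",A);cv2.imwrite("pics/gb.png",B)
E
```

```text
(no output)
```

View pics/ga.png

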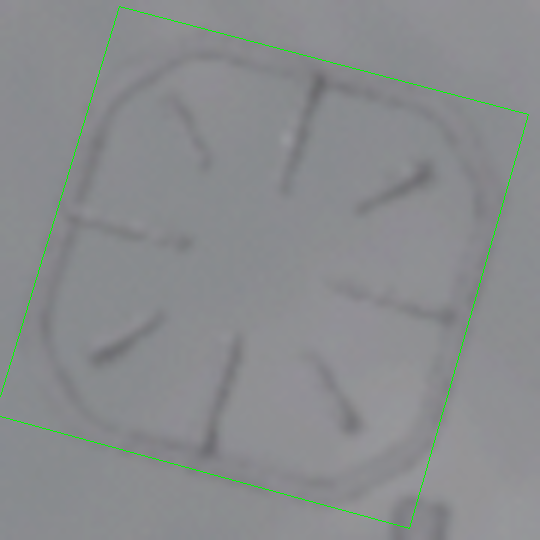

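View pics/gb.png

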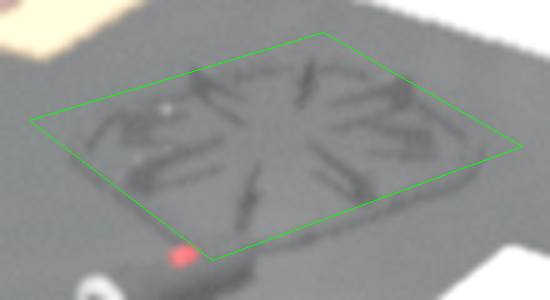

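```bash
python3 -m creep '{"offset":[[0.004,0.015,-0.01],[0.008,0.03,-0.01],[0.010,0.040,0],[0.011,0.045,0],[0.011,0.045,0]],"rotation":[[0,0,0],[0,0,0],[0,0,0],[0,0,0],[0,0,0]]}';python3 -m creep '{"offset":[[0.011,0.045,0],[0.011,0.045,0],[0.011,0.045,0],[0.011,0.045,0],[0.011,0.045,0]],"rotation":[[0,0,0],[0,0,0],[0,0,0],[0,0,0],[0,0,0]]}'; python3 -m creep '{"offset":[[0.009,0.035,0],[0.005,0.020,0],[0.003,0.007,0],[0,0,0],[0,0,0]],"rotation":[[0,0,0.8],[0,0,0.8],[0,0,0],[0,0,0],[0,0,0]]}';python3 - <<'E'
from h import *
plan([565.7,243,240],[180,0,165.1])
E
```

```text
time_s: 21.08
ee_pos: [570.2, -52.9, 279.3]
ee_rot: [179.9, 0.0, 166.6]
force: [0.7, 0.2, -3.2]
gripper_width: 9.8
time_s: 21.7
ee_pos: [568.3, 178.9, 279.4]
ee_rot: [179.9, -0.0, 166.7]
force: [-0.7, -0.5, -3.5]
gripper_width: 10.1
time_s: 22.32
ee_pos: [566.8, 240.7, 278.6]
ee_rot: [-180.0, 0.0, 165.1]
force: [-0.7, -0.2, -3.2]
gripper_width: 9.6
offset tool m [0.0017 0.002  0.0386] rotvec tool [-0.01  0.   -0.02]
```

```bash
python3 -m creep '{"offset":[[0.0017,0.002,0.02],[0,0,0.04],[0,0,0.05],[0,0,0.045],[0,0,0.025]],"rotation":[[0,0,0],[0,0,0],[0,0,0],[0,0,0],[0,0,0]]}';python3 -m creep '{"offset":[[0,0,0.010],[0,0,0.005],[0,0,0]],"rotation":[[0,0,0],[0,0,0],[0,0,0]]}'; python3 - <<'E'
from h import *
p=camera_params("wrist");w=grab_frame("wrist");t=grab_frame("top");s=grab_frame("scene")
cv2.imwrite("pics/w14.png",w[:,:,::-1]);cv2.imwrite("pics/t14.png",cv2.resize(t[130:250,170:300,::-1],None,fx=4.5,fy=4.5));cv2.imwrite("pics/s14.png",cv2.resize(s[120:240,170:330,::-1],None,fx=4.5,fy=4.5))
np.savez("w14",**p);print(tool()[0],env.state()["ee_rot"])
E
```

```text
time_s: 22.95
ee_pos: [564.4, 242.5, 95.9]
ee_rot: [-179.9, -0.2, 165.1]
force: [-0.3, 0.3, -2.3]
gripper_width: 9.6
time_s: 23.32
ee_pos: [566.3, 244.1, 84.3]
ee_rot: [179.9, 0.1, 165.1]
force: [-0.2, -0.1, -2.4]
gripper_width: 10.0
[566.26401541 244.33925517  84.50515222] [1.79920001e+02 1.00367756e-01 1.65147163e+02]
```

View pics/t14.png

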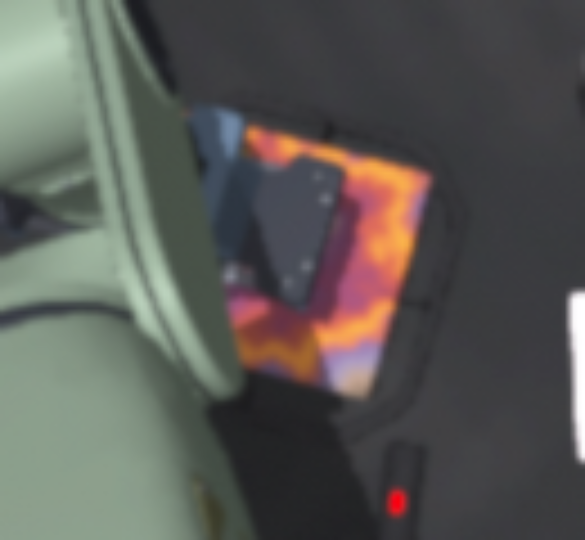

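View pics/s14.png

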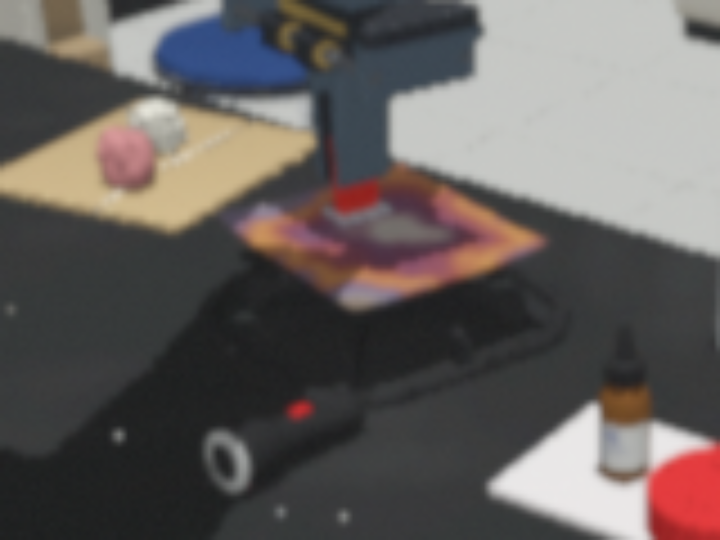

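View pics/w14.png

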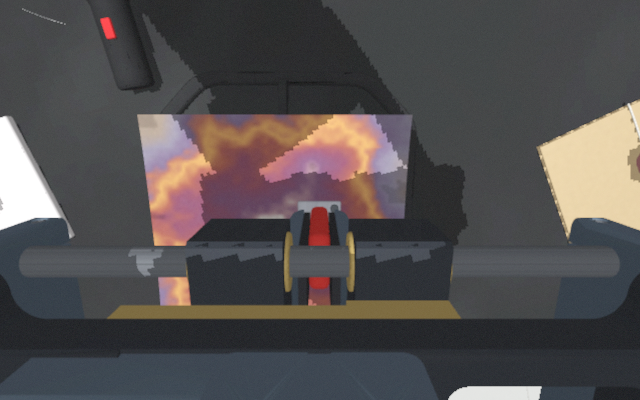

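```bash
python3 - <<'E'
from h import *
p=dict(np.load("w14.npz"))
r=R.from_euler("z",75.1,degrees=True).as_matrix()[:2,:2]
def g(x,y,z): v=r@[x,y]; return [559+v[0],218+v[1],z]
print("bar",proj(p,[g(0,80,23),g(0,70,23)]).round(1))
print("outer line", proj(p,[g(-50,98,5),g(50,98,5),g(0,98,5)]).round(1))
# observed: ring outer top line y~73 at u=250..320; bar u=287 at v=95
for uv in [(287,95),(287,82)]:
    X=ray(p,uv,23); print((r.T@(X[:2]-[559,218])).round(1))
X=ray(p,(287,72),5); print((r.T@(X[:2]-[559,218])).round(1))
pos,rr=tool(); print("centre plate in grate est",(r.T@((pos+rr.apply([0,-26,26]))[:2]-[559,218])).round(1))
# plate edge check
print(proj(p,[pos+rr.apply([67.5,-105,23.5]),pos+rr.apply([67.5,53,23.5])]))
a=cv2.imread("pics/w14.png")[50:125,130:430]; a=np.clip((a/255.)**0.5*255*1.2,0,255).astype(np.uint8)
cv2.imwrite("pics/c14.png",cv2.resize(a,None,fx=2.6,fy=2.6,interpolation=cv2.INTER_CUBIC))
E
```

```text
bar [[278.1  94.3]
 [278.5 109.6]]
outer line [[210.4  69.6]
 [350.4  69.7]
 [280.4  69.6]]
[ 6.  79.5]
[ 6.2 87.9]
[ 4.7 96.4]
centre plate in grate est [ 1.4 -0.3]
[[135.06597353 113.19788664]
 [411.15302013 113.27985775]]
```

View pics/c14.png

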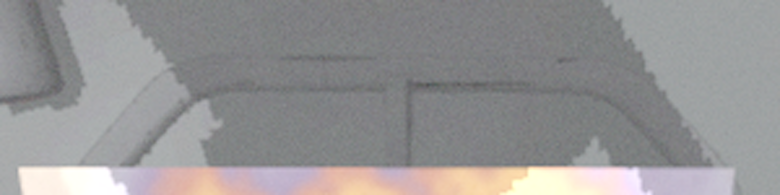

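```bash
python3 -m creep '{"offset":[[0,0,0.010],[0,0,0.008],[0,0,0.005],[0,0,0.004],[0,0,0]],"rotation":[[0,0,0],[0,0,0],[0,0,0],[0,0,0],[0,0,0]]}';python3 -m creep '{"offset":[[0,0,0.002],[0,0,0.001],[0,0,0],[0,0,0]],"rotation":[[0,0,0],[0,0,0],[0,0,0],[0,0,0]]}';python3 -m creep '{"offset":[[0,0,0.001],[0,0,0],[0,0,0]],"rotation":[[0,0,0],[0,0,0],[0,0,0]]}'
```

```text
time_s: 24.1
ee_pos: [565.4, 244.0, 55.9]
ee_rot: [-180.0, -0.0, 165.1]
force: [-0.4, -1.4, -2.7]
gripper_width: 9.7
time_s: 24.6
ee_pos: [565.7, 244.1, 53.5]
ee_rot: [180.0, 0.0, 165.1]
force: [-0.6, -0.2, -2.9]
gripper_width: 9.6
time_s: 24.98
ee_pos: [565.6, 244.1, 52.4]
ee_rot: [180.0, 0.0, 165.1]
force: [0.6, 0.9, -2.8]
gripper_width: 9.7
```

```bash
python3 -m creep '{"offset":[[0,0,0.0005],[0,0,0],[0,0,0]],"rotation":[[0,0,0],[0,0,0],[0,0,0]]}';python3 -m creep '{"offset":[[0,0,0.0005],[0,0,0],[0,0,0]],"rotation":[[0,0,0],[0,0,0],[0,0,0]]}'; python3 -m creep '{"offset":[[0,0,0.0005],[0,0,0],[0,0,0]],"rotation":[[0,0,0],[0,0,0],[0,0,0]]}'
```

```text
time_s: 25.35
ee_pos: [565.6, 244.1, 51.9]
ee_rot: [180.0, 0.0, 165.1]
force: [-0.1, -0.2, -2.5]
gripper_width: 10.3
time_s: 25.72
ee_pos: [565.7, 244.1, 51.4]
ee_rot: [180.0, 0.0, 165.1]
force: [1.2, 0.2, -2.0]
gripper_width: 9.7
time_s: 26.1
ee_pos: [565.7, 244.2, 51.3]
ee_rot: [180.0, 0.0, 165.1]
force: [-1.5, 0.2, 2.5]
gripper_width: 9.5
```

Contact: the force went from -2.9 to +2.5 N. Now I'll release.

```bash
python3 -m creep '{"offset":[[0,0,0],[0,0,0],[0,0,0],[0,0,0],[0,0,0]],"rotation":[[0,0,0],[0,0,0],[0,0,0],[0,0,0],[0,0,0]]}' 0.6 10; python3 -m creep '{"offset":[[0,0,-0.01],[0,0,-0.02],[0,0,-0.04],[0,0,-0.05],[0,0,-0.05]],"rotation":[[0,0,0],[0,0,0],[0,0,0],[0,0,0],[0,0,0]]}'; python3 - <<'E'
from h import *
p=camera_params("wrist");w=grab_frame("wrist");cv2.imwrite("pics/w15.png",w[:,:,::-1]);np.savez("w15",**p)
cv2.imwrite("pics/t15.png",grab_frame("top")[:,:,::-1]);cv2.imwrite("pics/s15.png",grab_frame("scene")[:,:,::-1])
E
```

```text
time_s: 26.72
ee_pos: [565.6, 244.1, 50.8]
ee_rot: [180.0, -0.0, 165.1]
force: [-0.4, -0.2, -0.1]
gripper_width: 36.4
time_s: 27.35
ee_pos: [565.5, 244.1, 223.2]
ee_rot: [180.0, 0.0, 165.2]
force: [0.7, 0.7, -0.7]
gripper_width: 36.5
```

View pics/w15.png

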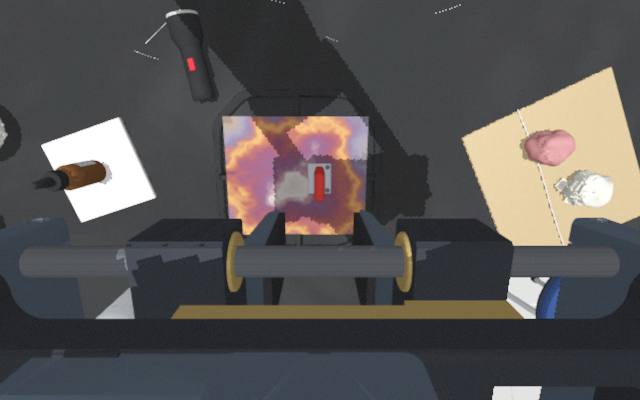

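View pics/s15.png

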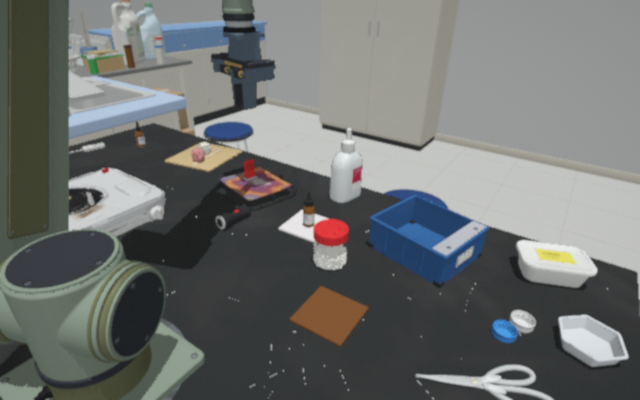

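```bash
python3 - <<'E'
from h import *
p=dict(np.load("w15.npz"));c=[ray(p,u,28) for u in [(222,116),(369,116),(367,235),(225,235)]]
m=sum(c)/4;print("plate",m.round(1),"sides",[np.linalg.norm(c[i]-c[(i+1)%4]).round(1) for i in range(4)],"yaw",np.degrees(np.arctan2(*(c[1]-c[0])[1::-1])))
L=ray(p,(213,170),12);Q=ray(p,(379,170),12);print("grate mid",(L+Q)/2,np.linalg.norm(L-Q),"bar far",ray(p,(299.5,105),23))
t=sum(ray(p,u,6) for u in [(41,148),(121,118),(155,196),(81,221)])/4;print("tile",t,"bottle base",ray(p,(101,172),6))
s=env.state();print(s["force"],s["time_s"])
E
```

```text
plate [560.1 219.   28. ] sides [np.float64(158.4), np.float64(135.7), np.float64(166.7), np.float64(135.8)] yaw 75.18296575073856
grate mid [553.46969982 219.99517143  12.        ] 193.89465592302733 bar far [484.55141864 244.14740681  23.        ]
tile [496.8047956   -6.83477449   6.        ] bottle base [497.33224359  -5.29633914   6.        ]
[-0.72947122 -0.12381589 -0.74516549] 27.5
```

View pics/t15.png

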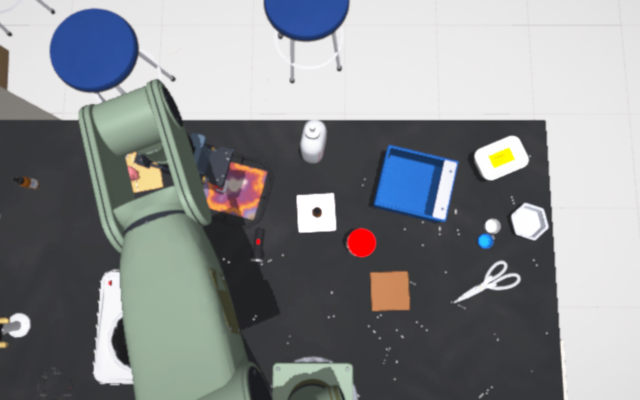

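All the checks agree, and the bystanders are at their original pixels. I'm handing the job in.

```bash
python3 -c "
from workcell import env
print(env.job_done())"
```

```text
the job is handed in; nothing more can be done
None
```

I finished the job and handed it in at about 27.5 s; the hand-in reports no verdict.

**What I did:** I moved the dropper bottle from the bin to the white tile first. Then I gripped the plate by its lug, tilted it to about 30° with the low edge near the bin floor, and drew that edge out from under the lip. I carried it level to the grate and lowered it to light contact (about 5 N) before letting go.

**Last checks:**
- **Bottle:** it stands upright, with its base within about 2 mm of the tile's centre.
- **Plate:** it lies flat with the lug up, its centre at about (560, 219) mm. My estimate of the grate's centre was (559, 218) mm. The plate's yaw is within about 0.1° of the grate's.
- **Bystanders:** the soap bottle, wax jar and torch look unmoved in the top view, though I did not measure them.
- **Robot:** it touches nothing.

**Disagreement:** the grate's centre came out differently by view, by up to about 7 mm. The farthest estimate puts the plate about 7 mm off centre, still within the 20 mm allowed.

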